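Check a hand probe in the slanted check cup

TASK

Check the hand probe: lift it off its fork stand and dip its tip into the slanted check cup, feeling for the sprung contact at the bottom and gently pushing it well over half way down for a moment. Then draw the probe out of the cup and hang it back on the fork of its stand, upright with its collar resting on both prongs, and let go. Do not press hard on the check station, and leave the other things on the bench where they are.

Things in the scene. Friction and masses are not known exactly. Their poses are not given: they have to be found in the camera images.
- probe: Loose hand probe, 196 mm long, 0.11-0.22 kg. White square handle 26 x 26 mm (z = +6 to +76 mm) above a grey round collar 40 mm wide, 6 mm thick (z = 0 to +6); below it a steel shaft 12 mm thick ending in a black round-ended tip 16 mm thick (z = 0 to -120 mm). Origin: on its axis at the collar underside. z points from tip to handle along the axis; x, y are square to the handle faces.
- probe_tip (a point): Very end of the black tip of the probe, 120 mm below the collar on its axis.
- stand: Fixed stand for the probe: base 120 x 90 x 12 mm, an upright at its +x side, and on top a level two-pronged aluminium fork whose slot opens to -x. Origin: centre of the underside, z up.
- stand_fork (a point): Middle of the fork slot, level with the top of the prongs, 150 mm above the table; axes as stand. Slot 24 mm wide (y), from x = -40 mm (open end) to +26 mm (closed); prongs 14 mm wide, 10 mm thick. The probe hangs here at first, upright, shaft in the slot, collar on both prongs; it can be lifted straight up out of the slot and let straight down into it.
- station: Fixed check station: grey base 150 x 100 mm, with a white block 76 mm tall at the rear (+x) side and in front of it, held to it by a short arm, the slanted check cup. Origin: on the underside, z up; the cup leans to the -x side.
- check_cup: The open round check cup, white plastic, 40 mm outside, 32 mm inside, 85 mm long, fixed in the station with its axis leaning 0.5 rad from vertical. Origin: centre of its closed bottom; z points along its axis out of the mouth; y is level.
- cup_mouth (a point): Centre of the mouth of the check cup, on its axis, 85 mm from the cup origin; axes as check_cup.
- contact (a joint): Sprung round steel contact disc, 26 mm wide, deep inside the check cup. Value in m along the cup axis: 0 = up, 0.010 = pushed down to its stop. It starts to move at about 2 N, takes 4.7 N at 0.006, 6.5 N at 0.010, and springs back. Its seat height differs every time: the untouched disc face lies 36 to 50 mm below the mouth; this depth is not reported and must be felt.
- beaker: Bystander: clear plastic open beaker, 68 mm wide, 85 mm tall, standing upright. Origin: centre of its underside.
- bottle: Bystander: amber bottle with white cap, 60 mm wide, 125 mm tall. Origin: centre of its underside.
- jar: Bystander: clear closed jar with white lid, 64 mm wide, 70 mm tall. Origin: centre of its underside.
- tray: Bystander: white open tray 120 x 160 x 35 mm. Origin: centre of its underside.
- dish: Bystander: flat glass dish 90 mm wide, 18 mm tall. Origin: centre of its underside.
- tip_box: Bystander: blue closed box 85 x 125 x 60 mm. Origin: centre of its underside.
Mind the look-alikes: they are no part of the job. What is shaped like the stand but red is not meant. Of the things that look like the probe, the smaller one is meant.

How it is judged:
By the outcome, as a careful person would: the job done as asked, in the order asked, and still so for the second after the job is handed in, with the robot touching nothing.
It also fails if it takes over 54 s, if anything falls off the work surface, if the arm or the gripper's body presses on something with over 40 N, if the wrist force passes 120 N, or if a joint passes its speed limit or range.

ROBOT

A 6-joint arm with a two-finger parallel gripper is mounted at the origin on the work surface. World frame = base frame: x ahead of the robot, y to its left, z up, the work surface at z = 0. Lengths are in m, angles in rad, forces in N, time in s.
With the tool pointing down it reaches from about 0.375 to 0.9 m from the base axis. Payload 3.1 kg.
Tool frame: the origin (TCP) lies at the very end of the fingers, on their centre line; the grasp point (between the pads) lies 19 mm behind it; x points along the fingers, y is the direction in which the jaws open and shut, and the axes are right-handed (so a half turn about x gives the same grasp; the last joint's range is limited). The gripper opens to 85 mm and grips with 20 to 120 N. Pads are 22 mm wide; open, the fingers measure 114 mm over their backs; the gripper's body (76 mm by 85 mm) begins 54 mm behind the grasp point. The pads swing forward as they close: fully open they stand 13 mm farther back than shut.
Start: joints at [-0.178, 0.527, 1.433, -0, 1.181, -0.178], TCP at [0.625, 0, 0.205] pointing down, gripper open.
Joint ranges: [-3.08, 3.08], [-0.75, 2.2], [0.22, 2.44], [-1.43, 4.57], [0, 2.65], [-2.85, 2.85]. Speed limits (rad/s): [2.79, 2.79, 3.14, 3.14, 3.14, 3.14].

INTERFACE

Orientations are given as a unit quaternion [x, y, z, w].
In Python, from station import manip gives the robot as it stands.
- The arm moves only by the shell command python3 -m jog 'ROWS' [FORCE]. ROWS is a JSON object of lists of equal length, an entry for each row: "linear": the shift along the tool's x, y, z in cm, a list of three; "twist": the turn about the tool's x in rad; "claw": the opening, from -1 (shut) to 1 (fully open). A call has 1 to 20 rows; each row is the pose to reach, as a shift and turn from the pose commanded when the call began, along the tool's axes at that moment; what a row does not reach only later rows make up. A row lasts 1/12 s, in which the tool goes at most 41.7 mm and 7.16 degrees, less where a joint would pass 70% of its speed; a pose out of reach is approached as far as the arm can. A call with a gripper value outside its range is refused whole. The fingers move at their own pace and stop on an object; FORCE is the grip in N (left out, the last holds). Time passes only in rows, so rows that repeat a pose let the fingers close. It gives the time, the measured TCP pose, the force and the opening at its end, in the units of the state.
- manip.sense(): the state, without advancing time (a new reading comes with each control period).
- manip.snapshot(name): name is "scene" or "side" or "wrist"; returns a dict with "pixels" (400x640x3 uint8, red, green, blue), "camera_matrix" (3x3 intrinsics, pixels), "k1" (the pictures are not rectified: a ray, as slopes to the right and down, at radius r is drawn at 1 + k1 r^2 times it, then the intrinsics apply), "R" (3x3) and "t" (3): a world point X has camera coordinates R X + t. Camera axes: x right, y down, z forward; pixel columns grow to the right and rows downward; lengths in m; the calibration is good to about 2 mm. A picture is of the moment at which its call begins. There is no depth.
- manip.sign_off(): hands the job in, once; it reports no verdict.
The state is a dict: "t": time; "q": joint angles; "qd": joint speeds; "tau": joint torques, N m; "tcp_pos": TCP position; "tool_rot": TCP orientation; "force": force on the tool from outside, world axes, zero at the start; "ft_torque": the same for the moment, N m; "finger_gap": opening from 0.0 (shut) to 1.0 (fully open).
Only numpy, scipy, OpenCV 4.12 (cv2) and the standard library are available. Lean on these libraries where they do the work, as an engineer would, in place of code of your own. Each camera call takes 0.05 s, during which the arm holds its last target.

## Working session

There is one attempt and no reset: what is moved stays moved. The work goes in short steps, Python scripts to look and compute and a shell command to move; the robot and the scene stay as the last step left them, time stands still between calls to the robot, and variables do not carry over. Pictures are saved under pics/ and viewed, and the job is handed in when it is done.

```bash
ls; mkdir -p pics; python3 - <<'E'
from station import manip
import cv2
print(manip.sense())
for n in ["scene","side","wrist"]:
    s=manip.snapshot(n)
    cv2.imwrite(f"pics/{n}0.png",s["pixels"][:,:,::-1])
    print(n,s["camera_matrix"],s["k1"],s["R"],s["t"])
E
```

```text
pics
{'t': 0.0, 'q': array([-1.78482290e-01,  5.28479868e-01,  1.43388619e+00,  1.51023212e-06,
        1.18139587e+00, -1.78547663e-01]), 'qd': array([ 0.00042212,  0.00088907,  0.00044472, -0.00044506,  0.00031749,
        0.00039518]), 'tau': array([ 2.50220628e-04, -4.42344439e+01, -1.78024775e+01, -2.06930472e-04,
        8.36740597e-03,  2.24214921e-05]), 'tcp_pos': array([6.24236477e-01, 1.78732247e-04, 2.03730386e-01]), 'tool_rot': array([ 0.49954651,  0.50064618, -0.5004205 ,  0.49938563]), 'force': array([ 0.39699325, -0.20180605, -1.05879716]), 'ft_torque': array([0.00803059, 0.02867129, 0.02846057]), 'finger_gap': 1.0006519953981867}
scene [[395.27182235   0.         321.88446317]
 [  0.         395.27182235 204.13351007]
 [  0.           0.           1.        ]] -0.027324376485311216 [[ 0.86592277  0.49987651  0.01735595]
 [ 0.42713422 -0.72096708 -0.54567648]
 [-0.26025779  0.47992701 -0.83781618]] [-0.4943039  -0.17531278  1.46969505]
side [[407.47557473   0.         322.48883266]
 [  0.         407.47557473 202.34479725]
 [  0.           0.           1.        ]] -0.08535206988333338 [[ 0.91235864 -0.40882481  0.02154037]
 [-0.22202635 -0.53832166 -0.81296623]
 [ 0.34395641  0.73693423 -0.5819123 ]] [-0.50771039  0.23514616  1.16519558]
wrist [[358.91348199   0.         312.06094916]
 [  0.         358.91348199 200.99812774]
 [  0.           0.           1.        ]] -0.07139846890021087 [[ 9.99997580e-01  3.01543774e-04 -2.17917421e-03]
 [ 9.80142175e-04 -9.47884712e-01  3.18612007e-01]
 [-1.96953045e-03 -3.18613372e-01 -9.47882714e-01]] [-0.62427791 -0.04043319  0.38046533]
```

View pics/scene0.png

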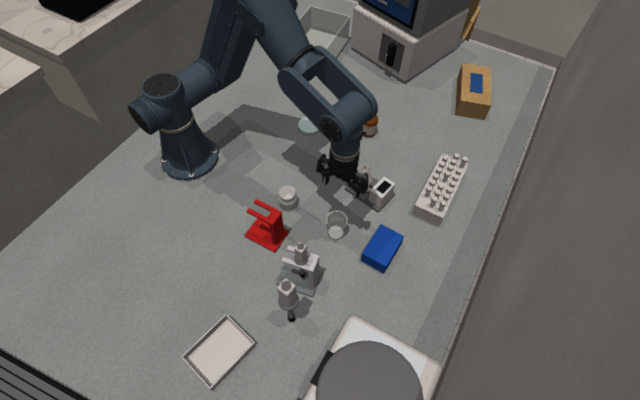

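View pics/side0.png

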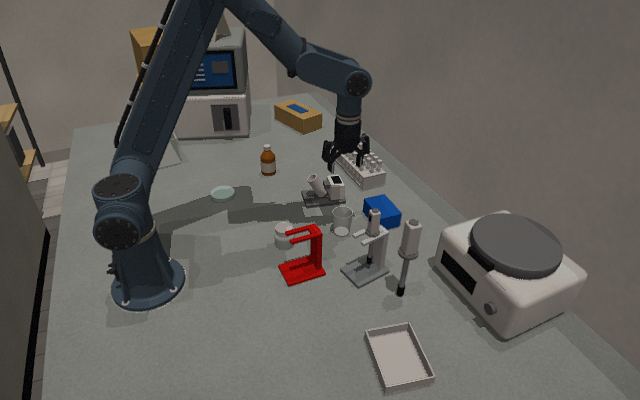

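View pics/wrist0.png

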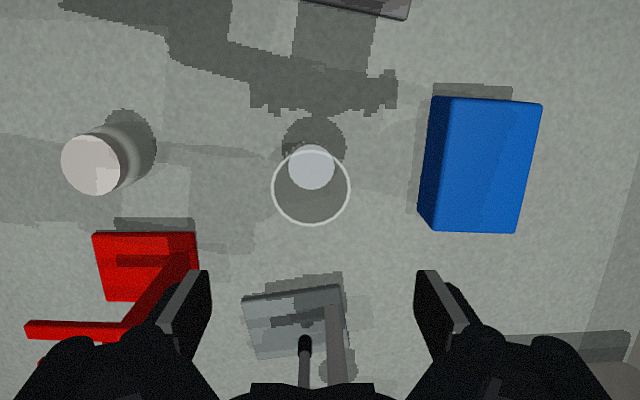

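Candidates: a probe hanging on the grey stand, scene (300,255) / side (374,225), and a free-standing one, scene (288,295) / side (408,245). The first one looks smaller and hangs on the grey (not red) fork, as described. I'll confirm with an enlarged crop.

```bash
python3 - <<'E'
import cv2, numpy as np
a=cv2.imread("pics/scene0.png")[190:330,230:370]; b=cv2.imread("pics/side0.png")[190:310,320:440]; c=cv2.imread("pics/side0.png")[150:220,290:360]
d=cv2.imread("pics/scene0.png")[160:230,340:410]
r=lambda x:cv2.resize(x,(390,390) ,interpolation=cv2.INTER_CUBIC)
s=lambda x:cv2.resize(x,(200,200) ,interpolation=cv2.INTER_CUBIC)
o=np.zeros((600,800,3),np.uint8);o[:390,:390]=r(a);o[:390,400:790]=r(b);o[395:595,:200]=s(c);o[395:595,400:600]=s(d)
cv2.imwrite("pics/crop0.png",o)
E
```

```text
(no output)
```

View pics/crop0.png

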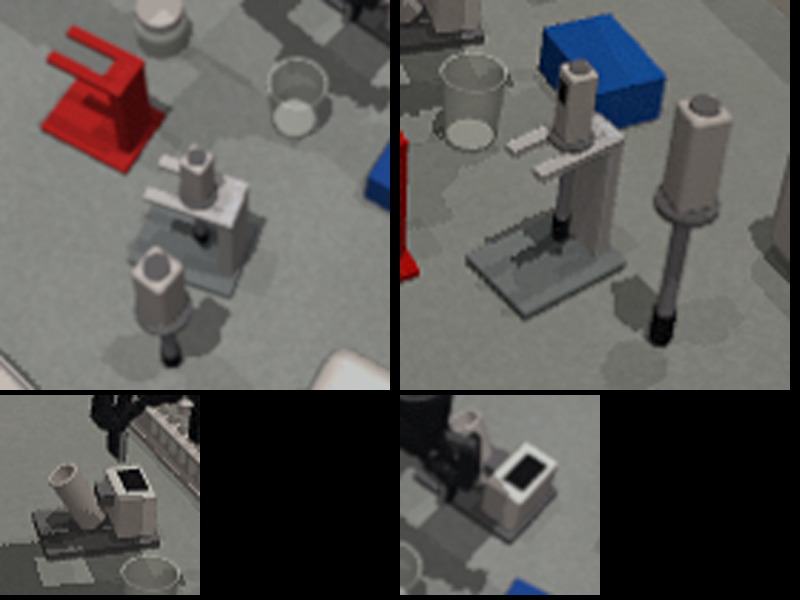

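```bash
cat > h.py <<'E'
import numpy as np, cv2
from station import manip
def ray(s,u,v):
    K=s["camera_matrix"];k=s["k1"]
    x=(u-K[0,2])/K[0,0];y=(v-K[1,2])/K[1,1]
    a=np.array([x,y]);p=a.copy()
    for _ in range(20): p=a/(1+k*(p@p))
    R=np.array(s["R"]);t=np.array(s["t"])
    d=R.T@np.array([p[0],p[1],1]);return -R.T@t,d/np.linalg.norm(d)
def onz(s,uv,z):
    c,d=ray(s,*uv);return c+d*(z-c[2])/d[2]
def tri(obs):
    A=np.zeros((3,3));b=np.zeros(3)
    L=[ray(s,*uv) for s,uv in obs]
    for c,d in L:
        P=np.eye(3)-np.outer(d,d);A+=P;b+=P@c
    X=np.linalg.solve(A,b);return X,[np.linalg.norm((np.eye(3)-np.outer(d,d))@(X-c)) for c,d in L]
def proj(s,X):
    p=np.array(s["R"])@np.array(X)+s["t"];p=p[:2]/p[2];r=p@p
    p=p*(1+s["k1"]*r);K=s["camera_matrix"];return K[:2,:2]@p+K[:2,2]
E
python3 - <<'E'
from h import *
np.set_printoptions(precision=4,suppress=True)
a=manip.snapshot("scene");b=manip.snapshot("side");w=manip.snapshot("wrist")
A=lambda x,y:(230+x*140/390,190+y*140/390)
B=lambda x,y:(320+(x-400)*120/390,190+y*120/390)
for n,p,q in [("probe top",A(197,157),B(580,68)),("big top",A(158,266),B(705,107)),("bigtip",A(171,358),B(660,340)),
 ("forkPtip L(far)",A(165,160),B(513,147)),("forkPtip near",A(150,195),B(541,172)),("tip",A(201,238),B(560,238)),
 ("mouth",(340+(467-400)*.35,160+(418-395)*.35),(290+65*.35,150+(471-395)*.35))]:
    print(n,*tri([(a,p),(b,q)]))
print("station base corners side")
for p in [(33,513),(41,555),(158,542)]: print(onz(b,(290+p[0]*.35,150+(p[1]-395)*.35),0.006))
print("stand base side")
for p in [(467,258),(525,313),(624,258)]: print(onz(b,B(*p),.012))
for p in [(140,215),(228,293)]: print(onz(a,A(*p),.012))
print("wrist stand base", onz(w,(242,298),.012),onz(w,(258,360),.012),onz(w,(340,285),.012))
print(onz(w,(311,165),0.0),onz(w,(410,18),0))
E
```

```text
probe top [ 0.6181 -0.1995  0.2244] [np.float64(0.0005262350501159488), np.float64(0.0005262350501157845)]
big top [ 0.6543 -0.3191  0.26  ] [np.float64(0.0009823533156700938), np.float64(0.0009823533156700398)]
bigtip [ 0.6534 -0.3204  0.0008] [np.float64(0.0020192924459100734), np.float64(0.0020192924459100665)]
forkPtip L(far) [ 0.5687 -0.1851  0.1437] [np.float64(0.0007112435015950623), np.float64(0.0007112435015950696)]
forkPtip near [ 0.5759 -0.2241  0.1433] [np.float64(0.0004214383553094984), np.float64(0.0004214383553094692)]
tip [ 0.6174 -0.2004  0.0312] [np.float64(0.0015726022168913237), np.float64(0.0015726022168915648)]
mouth [0.6091 0.2102 0.0989] [np.float64(0.0007979661947282499), np.float64(0.000797966194728135)]
station base corners side
[0.5869 0.2642 0.006 ]
[0.561  0.1717 0.006 ]
[0.7119 0.1403 0.006 ]
stand base side
[ 0.5372 -0.1749  0.012 ]
[ 0.5543 -0.2559  0.012 ]
[ 0.6709 -0.232   0.012 ]
[ 0.5392 -0.2033  0.012 ]
[ 0.6696 -0.2313  0.012 ]
wrist stand base [ 0.5424 -0.1587  0.012 ] [ 0.5562 -0.2513  0.012 ] [ 0.6572 -0.1406  0.012 ]
[ 0.6237 -0.002   0.    ] [0.7183 0.1422 0.    ]
```

```bash
python3 -m jog '{"linear":[[-6,-1,2],[-13,-6,14],[-13,-6,20],[-13,-6,20],[-13,-6,20],[-13,-6,20],[-13,-6,20],[-13,-6,20],[-13,-6,20],[-13,-6,20],[-13,-6,20],[-13,-6,20],[-13,-6,20],[-13,-6,20],[-13,-6,20],[-13,-6,20],[-13,-6,20],[-13,-6,20]],"twist":[-0.12,-0.24,-1.74,-1.74,-1.74,-1.74,-1.74,-1.74,-1.74,-1.74,-1.74,-1.74,-1.74,-1.74,-1.74,-1.74,-1.74,-1.74],"claw":[1,1,1,1,1,1,1,1,1,1,1,1,1,1,1,1,1,1]}' 20
python3 - <<'E'
from h import *
s=manip.snapshot("wrist");cv2.imwrite("pics/w1.png",s["pixels"][:,:,::-1]);np.savez("w1.npz",**s)
st=manip.sense();print(st["t"],st["q"],st["tcp_pos"],st["tool_rot"])
E
```

```text
t: 1.8
tcp_pos: [0.565, -0.1999, 0.3347]
tool_rot: [-0.059, 0.705, 0.059, 0.705]
force: [0.0, 0.0, -0.7]
finger_gap: 1.001
1.85 [-5.26468608e-01  3.74577437e-01  1.32497626e+00  1.11606670e-05
  1.44213482e+00 -2.26505254e+00] [ 0.5649439  -0.19994668  0.33467891] [-0.05922918  0.70464544  0.05927444  0.70459438]
```

View pics/w1.png

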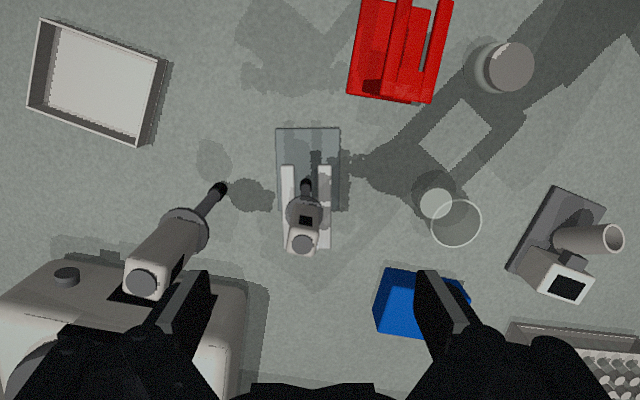

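```bash
python3 - <<'E'
import cv2,numpy as np
i=cv2.imread("pics/w1.png")
a=cv2.resize(i[120:265,260:350],None,fx=4.1,fy=4.1,interpolation=cv2.INTER_CUBIC)
b=cv2.resize(i[180:310,500:630],None,fx=3.3,fy=3.3,interpolation=cv2.INTER_CUBIC)
o=np.zeros((600,800,3),np.uint8);o[:a.shape[0],:a.shape[1]]=a;o[:b.shape[0],371:371+b.shape[1]]=b
cv2.imwrite("pics/w1c.png",o)
E
```

```text
(no output)
```

View pics/w1c.png

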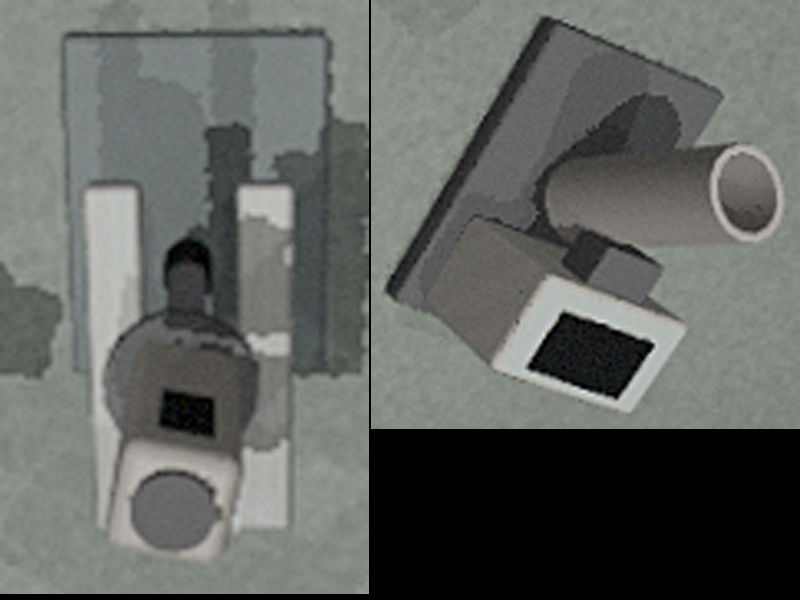

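```bash
python3 - <<'E'
from h import *
np.set_printoptions(precision=4,suppress=True)
w=dict(np.load("w1.npz"));w["k1"]=float(w["k1"])
A=lambda x,y:(260+x/4.1,120+y/4.1)
B=lambda x,y:(500+(x-371)/3.3,180+y/3.3)
ang=lambda p,q:np.arctan2(*(q-p)[[1,0]])
c=[onz(w,A(*p),.226) for p in [(122,442),(243,455),(233,560),(110,545)]]
print(np.array(c)[:,:2],np.mean(c,0),ang(c[0],c[3]),ang(c[1],c[2]),ang(c[1],c[0])-np.pi/2,ang(c[2],c[3])-np.pi/2)
print("cap",onz(w,A(173,510),.227))
f=[onz(w,A(*p),.15) for p in [(140,186),(238,186),(85,186),(293,186),(97,528),(290,528)]]
print("fork",np.array(f)[:,:2],"yaw",ang(f[2],f[4]),ang(f[3],f[5]))
m=(f[0]+f[1])/2;print("slotmid at front",m)
bs=[onz(w,A(*p),.012) for p in [(65,35),(327,35)]];print("base",bs,ang(bs[1],bs[0]))
y=.17
s=[onz(w,B(*p),z) for p,z in [((548,17),.012),((722,97),.012),((390,295),.012)]]
print("station",np.array(s),ang(s[0],s[1])-np.pi/2,ang(s[0],s[2]))
a=manip.snapshot("scene");b=manip.snapshot("side")
cv2.imwrite("pics/scene1.png",a["pixels"][:,:,::-1]);cv2.imwrite("pics/side1.png",b["pixels"][:,:,::-1])
i=[cv2.resize(x["pixels"][r:r+70,q:q+80,::-1],None,fx=5,fy=5,interpolation=cv2.INTER_CUBIC) for x,r,q in [(a,150,335),(b,150,285)]]
cv2.imwrite("pics/st1.png",np.hstack(i))
for z in (.09,.095,.1,.105):print(z,onz(w,B(747,193),z))
E
```

```text
[[ 0.6027 -0.2116]
 [ 0.6014 -0.1867]
 [ 0.6254 -0.1847]
 [ 0.6262 -0.2106]] [ 0.6139 -0.1984  0.226 ] 0.04012123486113676 0.08703338288901086 -3.0899398973594767 -3.1087214965520342
cap [ 0.6156 -0.199   0.227 ]
fork [[ 0.5673 -0.2169]
 [ 0.5633 -0.1932]
 [ 0.5695 -0.2302]
 [ 0.561  -0.1799]
 [ 0.6608 -0.2141]
 [ 0.6522 -0.1636]] yaw 0.17404734829644902 0.17653068478112635
slotmid at front [ 0.5653 -0.205   0.15  ]
base [array([ 0.5533, -0.2507,  0.012 ]), array([ 0.5388, -0.1653,  0.012 ])] -1.403465932774865
station [[0.5636 0.1618 0.012 ]
 [0.5852 0.2638 0.012 ]
 [0.7089 0.1367 0.012 ]] -0.20847999154021335 -0.17145349734925364
0.09 [0.6062 0.218  0.09  ]
0.095 [0.6047 0.2128 0.095 ]
0.1 [0.6033 0.2076 0.1   ]
0.105 [0.6018 0.2024 0.105 ]
```

View pics/st1.png

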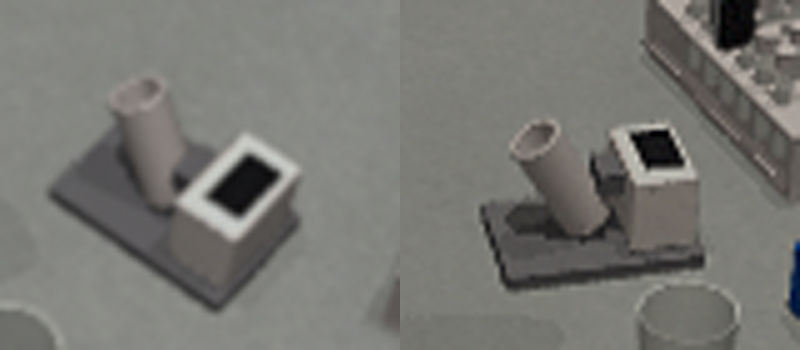

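```bash
python3 -m jog '{"linear":[[0,-0.8,2.5],[0,-0.8,5.1],[0,-0.8,5.1],[4,-0.8,5.1],[8,-0.8,5.1],[11,-0.8,5.1],[13,-0.8,5.1],[14.8,-0.8,5.1],[14.8,-0.8,5.1],[14.8,-0.8,5.1],[14.8,-0.8,5.1]],"twist":[0.06,0.12,0.12,0.12,0.12,0.12,0.12,0.12,0.12,0.12,0.12],"claw":[1,1,1,1,1,1,1,1,0.4,0.1,0]}' 20
python3 - <<'E'
from h import *
s=manip.snapshot("wrist");cv2.imwrite("pics/w2.png",s["pixels"][:,:,::-1])
E
```

```text
t: 2.87
tcp_pos: [0.6173, -0.1997, 0.1881]
tool_rot: [-0.018, 0.706, 0.017, 0.708]
force: [0.0, -0.5, 0.7]
finger_gap: 0.604
```

View pics/w2.png

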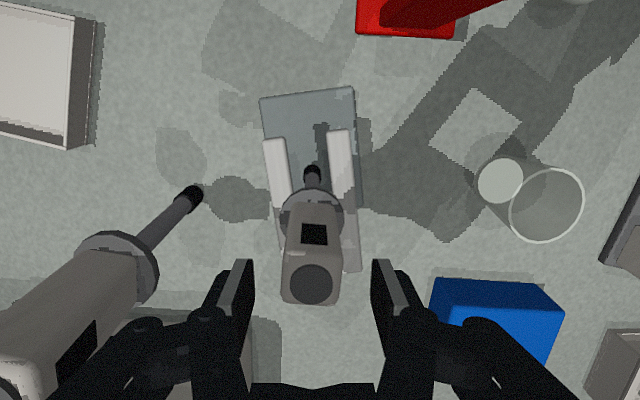

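```bash
python3 -m jog '{"linear":[[0,0,0],[0,0,0],[0,0,0],[0,0,0],[0,0,0],[0,0,0],[0,0,0],[0,0,0]],"twist":[0,0,0,0,0,0,0,0],"claw":[-0.5,-0.5,-0.5,-0.5,-0.5,-0.5,-0.5,-0.5]}' 20
python3 - <<'E'
from h import *
s=manip.snapshot("wrist");cv2.imwrite("pics/w3.png",s["pixels"][:,:,::-1])
s=manip.snapshot("side");cv2.imwrite("pics/s3.png",cv2.resize(s["pixels"][120:300,300:460,::-1],None,fx=3,fy=3))
E
```

```text
t: 3.58
tcp_pos: [0.618, -0.1999, 0.1886]
tool_rot: [-0.018, 0.706, 0.017, 0.708]
force: [0.2, -0.3, 6.1]
finger_gap: 0.305
```

View pics/w3.png

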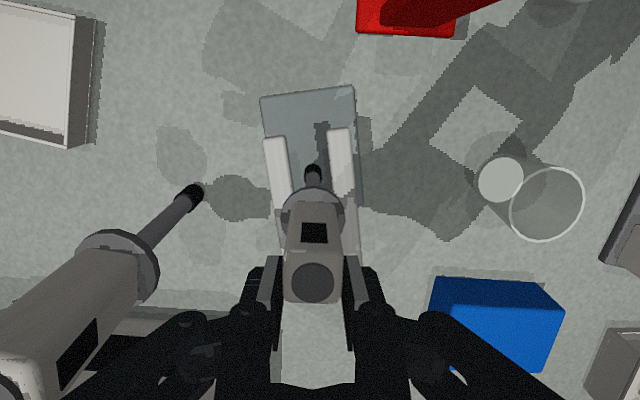

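View pics/s3.png

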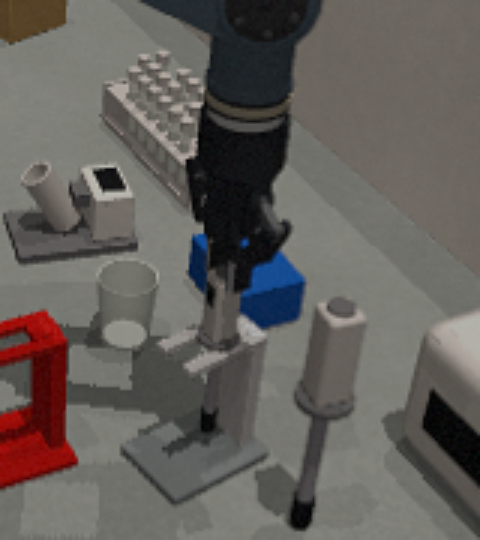

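```bash
python3 -m jog '{"linear":[[-1,0,0],[-3,0,0],[-6,0,0],[-9,0,0],[-12,0,0],[-15,0,0],[-15,0,0],[-15,0,0]],"twist":[0,0,0,0,0,0,0,0],"claw":[-0.5,-0.5,-0.5,-0.5,-0.5,-0.5,-0.5,-0.5]}' 20
python3 - <<'E'
from h import *
np.set_printoptions(precision=4,suppress=True)
a=manip.snapshot("scene");b=manip.snapshot("side");w=dict(np.load("w1.npz"));w["k1"]=float(w["k1"])
st=manip.sense();print(st["tcp_pos"],st["force"])
B=lambda x,y:(500+(x-371)/3.3,180+y/3.3)
print(tri([(a,(362.4,168.8)),(b,(312.2,177.8)),(w,B(747,193))]))
cv2.imwrite("pics/a4.png",np.hstack([cv2.resize(a["pixels"][150:330,230:360,::-1],None,fx=3,fy=3),cv2.resize(b["pixels"][100:280,310:440,::-1],None,fx=3,fy=3)]))
E
```

```text
t: 4.35
tcp_pos: [0.6169, -0.1993, 0.3385]
tool_rot: [-0.018, 0.706, 0.017, 0.708]
force: [0.2, 0.7, -2.9]
finger_gap: 0.3
[ 0.6152 -0.1986  0.3348] [-0.2607 -0.3295 -1.9954]
(array([0.6058, 0.2099, 0.0952]), [np.float64(0.0005987687796362173), np.float64(0.0018430686481947039), np.float64(0.002388858053972127)])
```

View pics/a4.png

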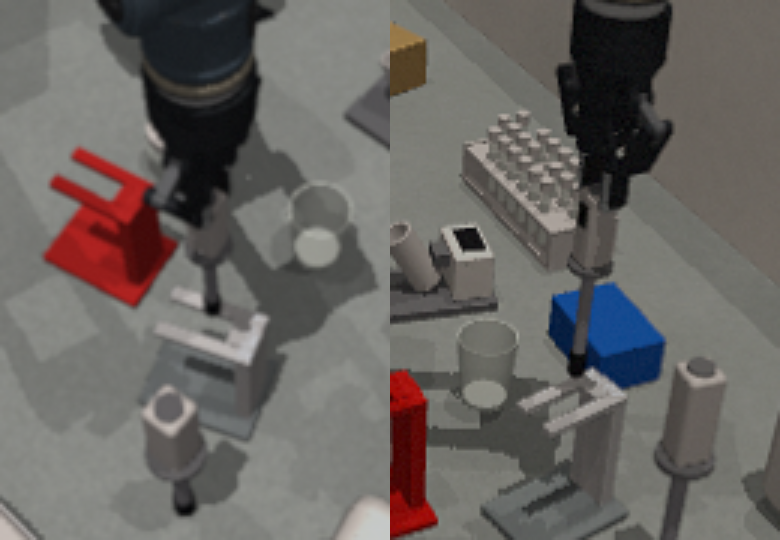

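```bash
python3 -m jog '{"linear":[[0,0.5,0],[0,1.5,0],[0,3.5,0],[0,6,0.2],[0,9,0.4],[0,12,0.5],[0,15,0.6],[0,18,0.7],[0,21,0.8],[0,24,0.9],[0,27,1.0],[0,30,1.1],[0,33,1.2],[0,36,1.3],[0,38.5,1.4],[0,40,1.4],[0,40.7,1.4],[0,40.9,1.4],[0,40.9,1.4],[0,40.9,1.4]],"twist":[0,0,0.02,0.04,0.06,0.08,0.1,0.12,0.14,0.16,0.18,0.2,0.22,0.24,0.24,0.24,0.24,0.24,0.24,0.24],"claw":[-0.5,-0.5,-0.5,-0.5,-0.5,-0.5,-0.5,-0.5,-0.5,-0.5,-0.5,-0.5,-0.5,-0.5,-0.5,-0.5,-0.5,-0.5,-0.5,-0.5]}' 20
cat > look.py <<'E'
from h import *
import sys
np.set_printoptions(precision=4,suppress=True)
def look(tag,r=(90,230),c=(300,440),r2=(60,200),c2=(250,390)):
    a=manip.snapshot("scene");b=manip.snapshot("side");w=manip.snapshot("wrist")
    np.savez(tag+"_a.npz",**a);np.savez(tag+"_b.npz",**b);np.savez(tag+"_w.npz",**w)
    A=cv2.resize(a["pixels"][r[0]:r[1],c[0]:c[1],::-1],(400,400),interpolation=cv2.INTER_CUBIC)
    B=cv2.resize(b["pixels"][r2[0]:r2[1],c2[0]:c2[1],::-1],(400,400),interpolation=cv2.INTER_CUBIC)
    cv2.imwrite(f"pics/{tag}.png",np.hstack([A,B]));cv2.imwrite(f"pics/{tag}w.png",w["pixels"][:,:,::-1])
    s=manip.sense();print(s["t"],s["tcp_pos"],s["force"],s["ft_torque"],s["q"])
def ld(f):
    d=dict(np.load(f));d["k1"]=float(d["k1"]);return d
E
python3 -c "
from look import *
look('p5')"
```

```text
t: 6.12
tcp_pos: [0.6105, 0.2087, 0.3365]
tool_rot: [0.067, 0.704, -0.068, 0.704]
force: [0.3, -1.1, -2.3]
finger_gap: 0.3
6.2667 [0.6107 0.2085 0.3368] [ 0.5476 -0.6109 -1.6903] [ 0.007   0.0141 -0.0012] [ 0.1563  0.447   1.202  -0.0004  1.4927 -1.2218]
```

View pics/p5.png

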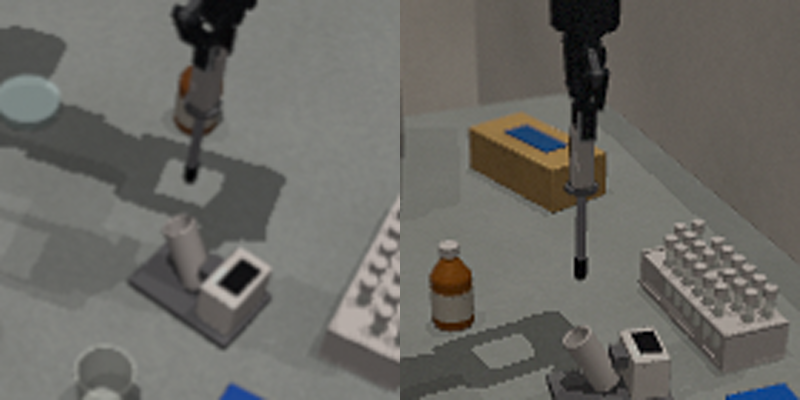

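View pics/p5w.png

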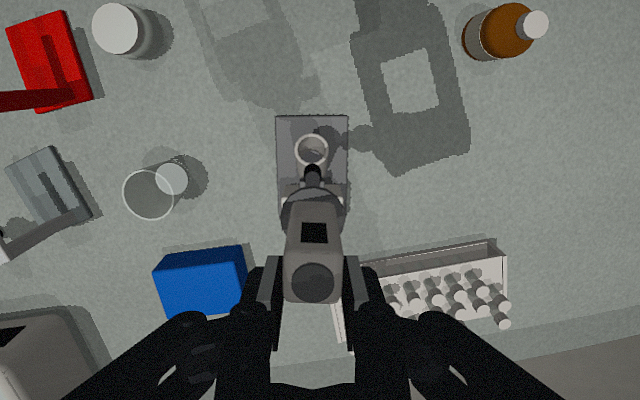

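```bash
python3 - <<'E'
from look import *
a,b,w=[ld(f"p5_{k}.npz") for k in "abw"]
print("tip",tri([(a,(366.5,153)),(b,(313.4,157))]), tri([(a,(366.5,153)),(b,(313.4,157)),(w,(312,167))]))
B=lambda x,y:(500+(x-371)/3.3,180+y/3.3)
w1=ld("w1.npz")
m=tri([(a,(363.3,168.8)),(b,(312.4,178)),(w,(312,150)),(w1,B(747,193))]);print("mouth",m)
i=w["pixels"][110:200,260:370,::-1];cv2.imwrite("pics/p5c.png",cv2.resize(i,None,fx=5,fy=5,interpolation=cv2.INTER_CUBIC))
E
```

```text
tip (array([0.611 , 0.2092, 0.1793]), [np.float64(0.00019785657209127602), np.float64(0.0001978565720913634)]) (array([0.6092, 0.2102, 0.178 ]), [np.float64(0.001282905411397116), np.float64(0.002311836751384877), np.float64(0.0034367952042162245)])
mouth (array([0.6067, 0.2112, 0.0937]), [np.float64(0.0017012405164192417), np.float64(0.0023653314195357655), np.float64(0.0015863261491710333), np.float64(0.0028161045443580155)])
```

View pics/p5c.png

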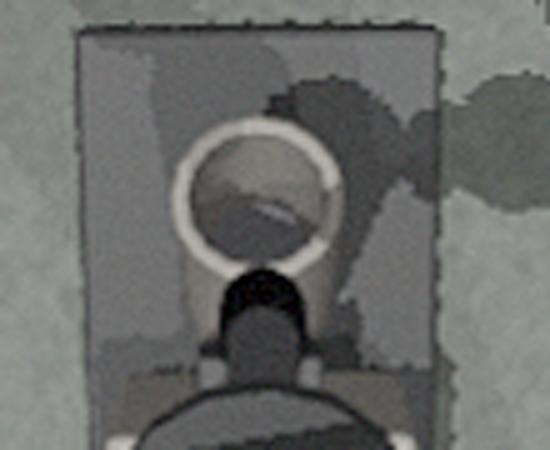

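```bash
python3 -m jog '{"linear":[[1,0,-0.15],[3,0,-0.15],[5,0,-0.15],[7,0,-0.15],[8,0,-0.15],[8.5,0,-0.15],[8.5,0,-0.15]],"twist":[0,0,0,0,0,0,0],"claw":[-0.5,-0.5,-0.5,-0.5,-0.5,-0.5,-0.5]}' 20
python3 -c "
from look import *
look('p6')
w=ld('p6_w.npz');cv2.imwrite('pics/p6c.png',cv2.resize(w['pixels'][110:240,240:400,::-1],None,fx=4,fy=4,interpolation=cv2.INTER_CUBIC))"
```

```text
t: 6.85
tcp_pos: [0.6084, 0.2098, 0.2503]
tool_rot: [0.067, 0.705, -0.068, 0.703]
force: [-0.4, 0.0, -1.8]
finger_gap: 0.307
7.0 [0.61   0.2103 0.253 ] [ 0.3641  0.2088 -1.3905] [0.0198 0.0167 0.0236] [ 0.1591  0.5078  1.325   0.      1.306  -1.2208]
```

View pics/p6.png

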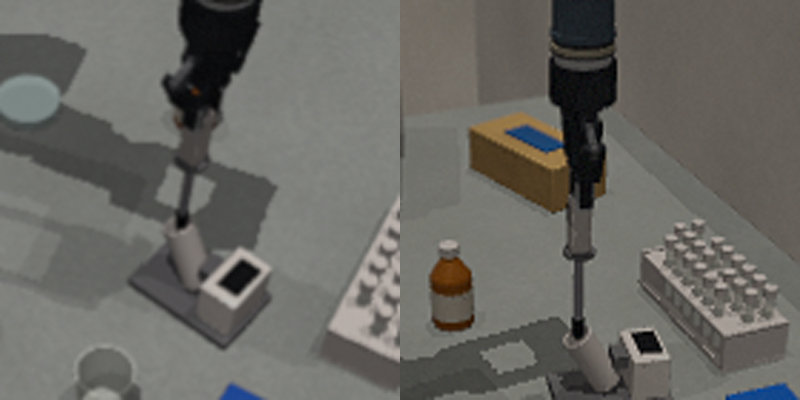

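View pics/p6c.png

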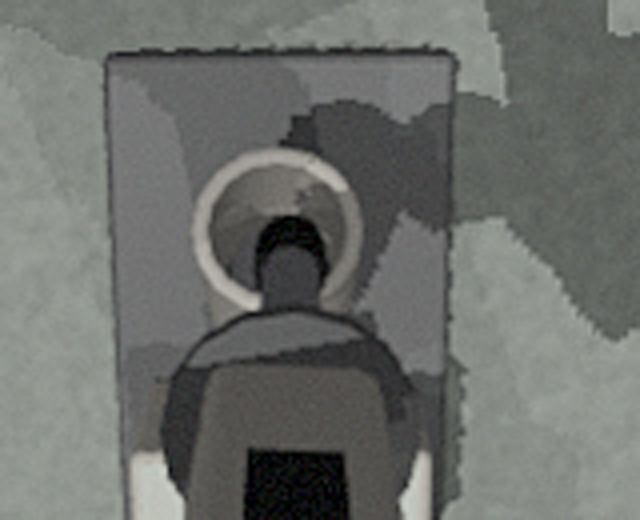

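```bash
python3 -m jog '{"linear":[[0,-0.25,0],[0,-0.25,0],[0.5,-0.25,0],[1,-0.25,0],[1.5,-0.25,0],[1.9,-0.25,0],[1.9,-0.25,0],[1.9,-0.25,0]],"twist":[0,0,0,0,0,0,0,0],"claw":[-0.5,-0.5,-0.5,-0.5,-0.5,-0.5,-0.5,-0.5]}' 20
python3 -c "
from look import *
look('p7')
w=ld('p7_w.npz');cv2.imwrite('pics/p7c.png',cv2.resize(w['pixels'][110:240,240:400,::-1],None,fx=4,fy=4,interpolation=cv2.INTER_CUBIC))"
```

```text
t: 7.67
tcp_pos: [0.6082, 0.2078, 0.232]
tool_rot: [0.067, 0.704, -0.067, 0.703]
force: [-0.2, -0.3, -1.6]
finger_gap: 0.303
7.8167 [0.6087 0.2078 0.2329] [ 0.0023  0.0705 -1.8606] [-0.0227 -0.0134 -0.0223] [ 0.1556  0.5244  1.3529 -0.      1.2638 -1.2245]
```

View pics/p7c.png

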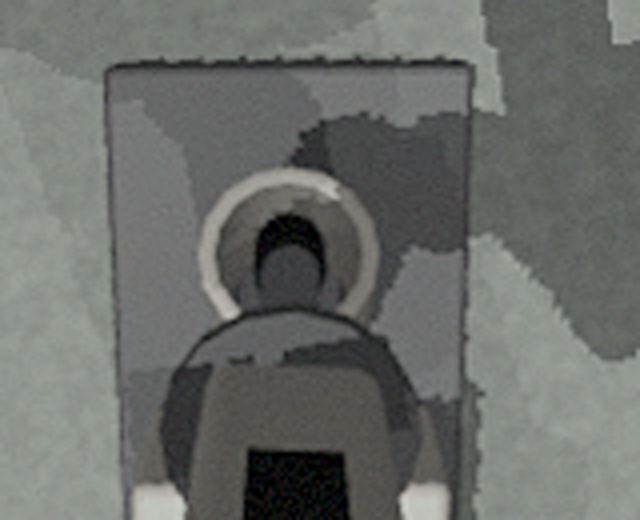

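```bash
python3 -m jog '{"linear":[[0,0,-0.4],[0,0,-0.8],[0,0,-1.1],[0,0,-1.4],[0,0,-1.7],[0,0,-2.0],[0,0,-2.0]],"twist":[0,0,0,0,0,0,0],"claw":[-0.5,-0.5,-0.5,-0.5,-0.5,-0.5,-0.5]}' 20
python3 -c "
from look import *
look('p8',(110,200),(320,410),(100,200),(260,360))"
```

```text
t: 8.4
tcp_pos: [0.5884, 0.2118, 0.2331]
tool_rot: [0.067, 0.704, -0.067, 0.704]
force: [1.4, 0.4, -0.8]
finger_gap: 0.299
8.55 [0.589  0.2116 0.233 ] [-0.3638 -0.0805 -0.8108] [-0.0099 -0.2689  0.0174] [ 0.1666  0.4995  1.3989  0.0001  1.2427 -1.2135]
```

View pics/p8.png

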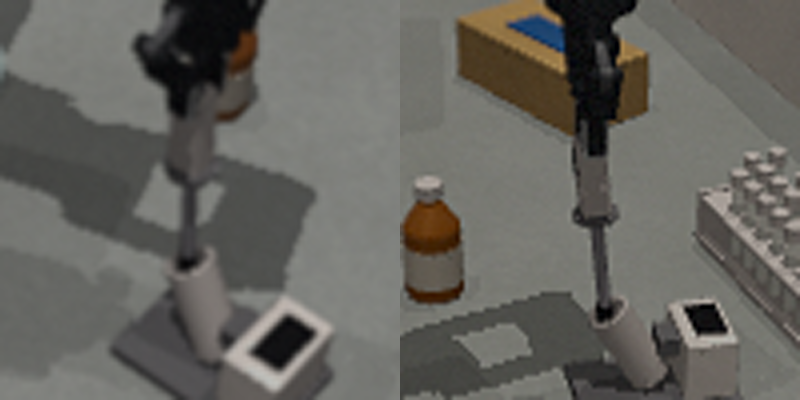

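```bash
python3 -m jog '{"linear":[[0,0,-0.3],[0,0,-0.6],[0,0,-0.9],[0.05,0,-1.2],[0.1,0,-1.5],[0.2,0,-1.8],[0.3,0,-2.1],[0.4,0,-2.5],[0.5,0,-2.9],[0.5,0,-2.9]],"twist":[0,0,0,0,0,0,0,0,0,0],"claw":[-0.5,-0.5,-0.5,-0.5,-0.5,-0.5,-0.5,-0.5,-0.5,-0.5]}' 20
python3 -c "
from look import *
look('p9',(110,200),(320,410),(100,200),(260,360))"
```

```text
t: 9.38
tcp_pos: [0.5591, 0.2173, 0.2274]
tool_rot: [0.067, 0.704, -0.067, 0.703]
force: [-0.4, -0.1, -1.3]
finger_gap: 0.297
9.5333 [0.5601 0.2171 0.2276] [ 0.6454  0.0399 -1.341 ] [ 0.0425 -0.2098 -0.0284] [ 0.1839  0.47    1.4694  0.0001  1.2029 -1.1962]
```

View pics/p9.png

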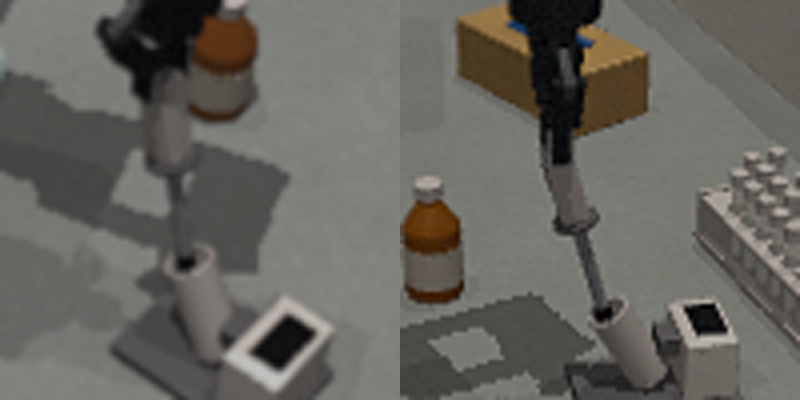

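```bash
python3 -m jog '{"linear":[[0.1,0,-0.3],[0.2,0,-0.7],[0.3,0,-1.1],[0.5,0,-1.5],[0.7,0,-1.9],[0.9,0,-2.3],[1.1,0,-2.7],[1.3,0,-3.2],[1.5,0,-3.6],[1.5,0,-3.6]],"twist":[0,0,0,0,0,0,0,0,0,0],"claw":[-0.5,-0.5,-0.5,-0.5,-0.5,-0.5,-0.5,-0.5,-0.5,-0.5]}' 20
python3 -c "
from look import *
look('p10',(110,200),(320,410),(100,200),(260,360))"
```

```text
t: 10.37
tcp_pos: [0.5235, 0.224, 0.2121]
tool_rot: [0.067, 0.705, -0.067, 0.703]
force: [0.5, -0.1, -1.2]
finger_gap: 0.299
10.5167 [0.5247 0.2239 0.2126] [ 0.3171  0.659  -1.1421] [-0.0331 -0.1118 -0.0031] [ 0.2074  0.4451  1.5623  0.0001  1.1351 -1.1727]
```

View pics/p10.png

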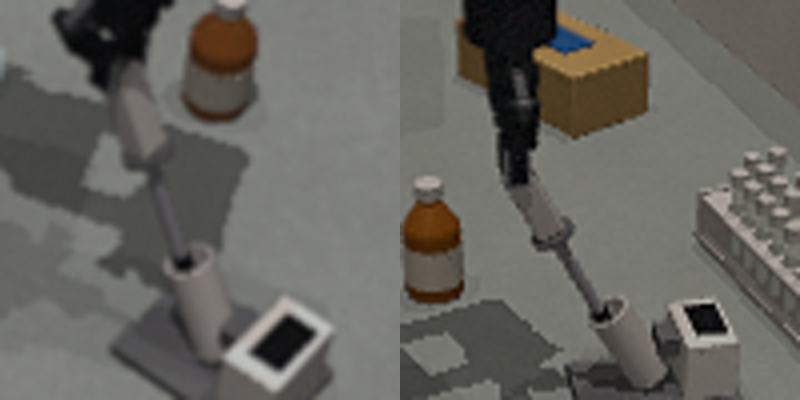

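View pics/p10w.png

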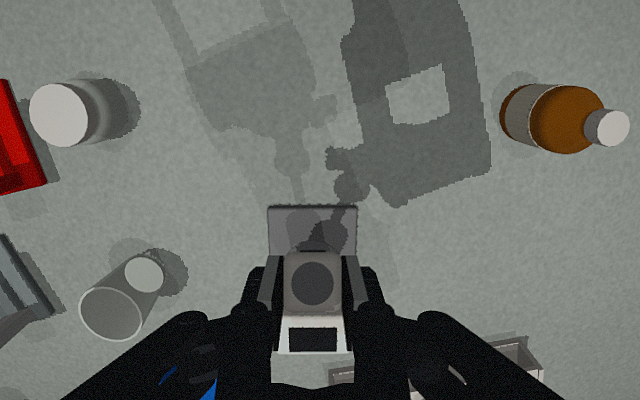

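```bash
python3 - <<'E'
from look import *
a,b=[ld(f"p10_{k}.npz") for k in "ab"]
c,_=tri([(a,(353.1,145.6)),(b,(298,159))]);d,_2=tri([(a,(360.5,168.1)),(b,(310,177))])
print(c,_,d,_2)
xs=np.array([.982,-.189,0]);v=c-d;print(np.arctan2(-v@xs,v[2]),v@np.array([.189,.982,0]))
# cup
m,_=tri([(a,(320+192*.225,110+265*.225)),(b,(260+(610-400)*.25,100+312*.25))]);n,_2=tri([(a,(320+210*.225,110+350*.225)),(b,(260+(648-400)*.25,100+378*.25))])
print(m,_,n,_2);v=m-n;print(np.arctan2(-v@xs,v[2]),v@np.array([.189,.982,0]))
E
```

```text
[0.5578 0.2188 0.1765] [np.float64(0.0011287057127518478), np.float64(0.0011287057127518905)] [0.5991 0.2074 0.099 ] [np.float64(0.0016785369265321164), np.float64(0.001678536926532013)]
0.5037170589464122 0.003378775269536475
[0.6089 0.21   0.0921] [np.float64(0.00028496789931764575), np.float64(0.00028496789931766137)] [0.6409 0.1944 0.0216] [np.float64(0.00019368135561381755), np.float64(0.0001936813556138901)]
0.4530117926333747 0.009253216280350699
```

```bash
cat > f.py <<'E'
from look import *
def f():
    s=manip.sense();xs=np.array([.982,-.189,0]);u=-.479*xs+np.array([0,0,.878]);n=.878*xs+np.array([0,0,.479])
    p=s["tcp_pos"]
    print("t %.2f axial F %.2f lat %.2f y %.2f  pos axial %.4f lat %.4f"%(s["t"],s["force"]@u,s["force"]@n,s["force"]@np.array([.189,.982,0]),p@u,p@n))
f()
E
python3 -m jog '{"linear":[[-0.1,0,0.2],[-0.25,0,0.45],[-0.25,0,0.45]],"twist":[0,0,0],"claw":[-0.5,-0.5,-0.5]}' 20; python3 f.py
python3 -m jog '{"linear":[[0.26,0,0.14],[0.53,0,0.29],[0.79,0,0.43],[0.97,0,0.53],[1.23,0,0.67],[1.23,0,0.67]],"twist":[0,0,0,0,0,0],"claw":[-0.5,-0.5,-0.5,-0.5,-0.5,-0.5]}' 20; python3 f.py
```

```text
t: 10.77
tcp_pos: [0.53, 0.2229, 0.2153]
tool_rot: [0.068, 0.704, -0.067, 0.704]
force: [-0.7, 0.1, -1.8]
finger_gap: 0.294
t 10.77 axial F -1.24 lat -1.49 y -0.02  pos axial -0.0401 lat 0.5231
t: 11.27
tcp_pos: [0.5359, 0.2216, 0.2021]
tool_rot: [0.067, 0.704, -0.068, 0.704]
force: [-0.2, 0.1, -3.0]
finger_gap: 0.295
t 11.27 axial F -2.55 lat -1.59 y 0.05  pos axial -0.0546 lat 0.5221
```

```bash
python3 -m jog '{"linear":[[0.18,0,0.1],[0.35,0,0.19],[0.35,0,0.19]],"twist":[0,0,0],"claw":[-0.5,-0.5,-0.5]}' 20 >/dev/null; python3 f.py
python3 -m jog '{"linear":[[0.18,0,0.1],[0.18,0,0.1]],"twist":[0,0],"claw":[-0.5,-0.5]}' 20 >/dev/null; python3 f.py
python3 -m jog '{"linear":[[0.18,0,0.1],[0.18,0,0.1]],"twist":[0,0],"claw":[-0.5,-0.5]}' 20 >/dev/null; python3 f.py
python3 -m jog '{"linear":[[0.18,0,0.1],[0.18,0,0.1]],"twist":[0,0],"claw":[-0.5,-0.5]}' 20 >/dev/null; python3 f.py
```

```text
t 11.52 axial F 1.75 lat -0.72 y -0.45  pos axial -0.0579 lat 0.5225
t 11.68 axial F 1.51 lat -2.50 y -0.13  pos axial -0.0598 lat 0.5225
t 11.85 axial F 1.73 lat -0.72 y 0.37  pos axial -0.0619 lat 0.5225
t 12.02 axial F 3.19 lat -1.35 y 0.95  pos axial -0.0641 lat 0.5225
```

```bash
cat > fa.py <<'E'
from look import *
xs=np.array([.982,-.189,0]);u=-.479*xs+np.array([0,0,.878]);n=.878*xs+np.array([0,0,.479])
F=[];P=[]
for i in range(6):
    manip.snapshot("wrist");s=manip.sense();F.append(s["force"]);P.append(s["tcp_pos"])
F=np.array(F);p=np.mean(P,0);m=F.mean(0)
print("t %.2f"%s["t"],"axial",(F@u).round(1),"mean %.2f"%(m@u),"lat %.2f"%(m@n),"pos axial %.4f"%(p@u),m)
E
python3 fa.py
python3 -m jog '{"linear":[[0.18,0,0.1],[0.18,0,0.1]],"twist":[0,0],"claw":[-0.5,-0.5]}' 20 >/dev/null; python3 fa.py
```

```text
t 12.32 axial [3.4 3.7 2.6 3.6 3.1 3.5] mean 3.31 lat -0.73 pos axial -0.0639 [-2.2497  0.0915  2.5605]
t 12.78 axial [3.9 3.7 4.9 3.6 4.4 3.6] mean 4.00 lat -0.66 pos axial -0.0661 [-2.417   0.6157  3.1956]
```

```bash
python3 -m jog '{"linear":[[0.11,0,0.06],[0.11,0,0.06]],"twist":[0,0],"claw":[-0.5,-0.5]}' 20 >/dev/null; python3 fa.py; python3 -c "
from look import *
look('p11',(110,200),(320,410),(100,200),(260,360))"
```

```text
t 13.25 axial [6.  5.9 5.4 5.3 5.8 6.2] mean 5.76 lat -0.84 pos axial -0.0673 [-3.4566  0.5366  4.6541]
13.4 [0.5424 0.2205 0.1912] [-3.264  1.004  4.336] [0.1457 0.6271 0.0485] [ 0.1954  0.4901  1.5486  0.0001  1.1029 -1.1846]
```

View pics/p11.png

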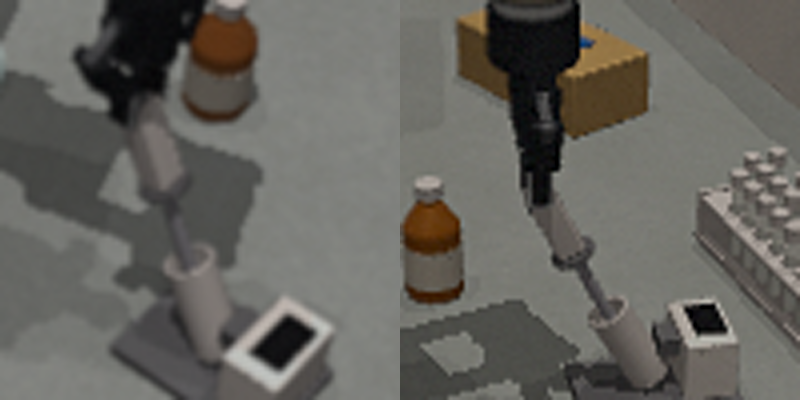

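```bash
python3 -m jog '{"linear":[[-0.26,0,-0.14],[-0.8,0,-0.44],[-1.4,0,-0.77],[-2.0,0,-1.09],[-2.6,0,-1.42],[-2.6,0,-1.42]],"twist":[0,0,0,0,0,0],"claw":[-0.5,-0.5,-0.5,-0.5,-0.5,-0.5]}' 20; python3 f.py
python3 -m jog '{"linear":[[-0.25,0,0.5],[-0.5,0,0.95],[-0.75,0,1.4],[-1.0,0,1.9],[-1.2,0,2.4],[-1.4,0,2.8]],"twist":[0,0,0,0,0,0],"claw":[-0.5,-0.5,-0.5,-0.5,-0.5,-0.5]}' 20; python3 f.py
python3 -c "
from look import *
look('p12',(110,200),(320,410),(100,200),(260,360))"
```

```text
t: 13.9
tcp_pos: [0.5287, 0.2234, 0.2184]
tool_rot: [0.067, 0.703, -0.067, 0.705]
force: [-0.4, 0.7, -1.6]
finger_gap: 0.296
t 13.90 axial F -1.12 lat -1.24 y 0.64  pos axial -0.0367 lat 0.5233
t: 14.4
tcp_pos: [0.5565, 0.2177, 0.2309]
tool_rot: [0.067, 0.704, -0.068, 0.704]
force: [0.7, 1.0, -2.2]
finger_gap: 0.292
t 14.40 axial F -2.20 lat -0.60 y 1.13  pos axial -0.0393 lat 0.5543
14.55 [0.5565 0.2177 0.2311] [-0.0732  1.0683 -2.4863] [0.0228 0.1756 0.0001] [ 0.1861  0.4616  1.4739 -0.0001  1.2057 -1.1934]
```

View pics/p12.png

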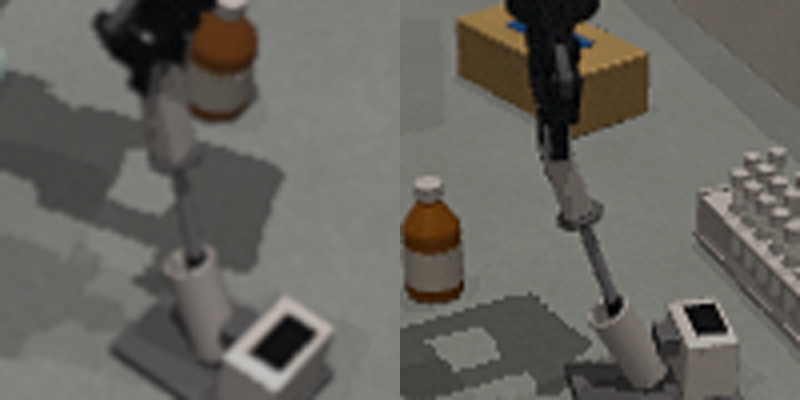

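```bash
python3 -m jog '{"linear":[[-0.15,0,0.5],[-0.3,0,1.0],[-0.45,0,1.5],[-0.6,0,2.0],[-0.7,0,2.5],[-0.8,0,3.0],[-0.9,0,3.5],[-0.95,0,4.0],[-1.0,0,4.5],[-1.0,0,5.0],[-1.0,0,5.0]],"twist":[0,0,0,0,0,0,0,0,0,0,0],"claw":[-0.5,-0.5,-0.5,-0.5,-0.5,-0.5,-0.5,-0.5,-0.5,-0.5,-0.5]}' 20; python3 f.py
python3 -c "
from look import *
look('p13',(110,200),(320,410),(100,200),(260,360))"
```

```text
t: 15.47
tcp_pos: [0.6064, 0.2081, 0.2411]
tool_rot: [0.068, 0.703, -0.067, 0.704]
force: [-0.8, 0.3, -0.6]
finger_gap: 0.294
t 15.47 axial F -0.12 lat -1.03 y 0.09  pos axial -0.0547 lat 0.6038
15.6167 [0.6053 0.2084 0.241 ] [-1.0438  0.3284 -2.3432] [ 0.0056  0.169  -0.0012] [ 0.1574  0.5124  1.3514 -0.0002  1.2774 -1.2226]
```

View pics/p13.png

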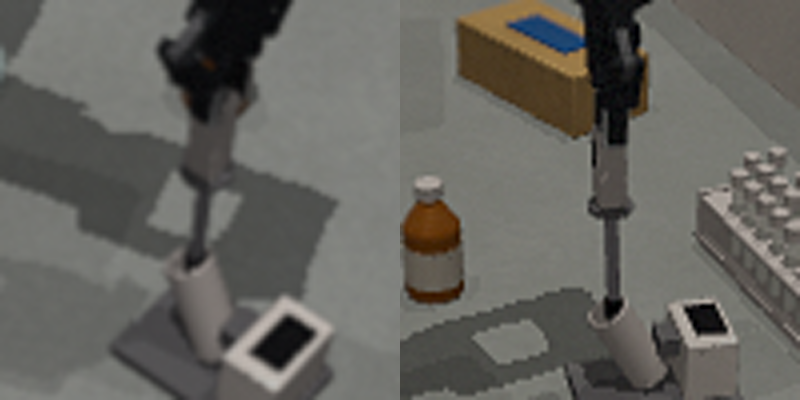

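View pics/p13w.png

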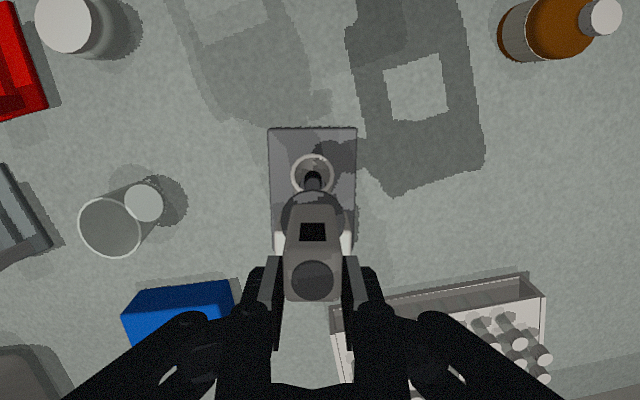

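```bash
python3 -m jog '{"linear":[[0,0,0.4],[0,0,0.8],[0,0,1.0],[0,0,1.0]],"twist":[0,0,0,0],"claw":[-0.5,-0.5,-0.5,-0.5]}' 20; python3 f.py
python3 -c "
from look import *
look('p14',(110,200),(320,410),(100,200),(260,360))"
```

```text
t: 15.95
tcp_pos: [0.6154, 0.2064, 0.2411]
tool_rot: [0.067, 0.704, -0.067, 0.704]
force: [-1.7, 0.6, -1.5]
finger_gap: 0.288
t 15.95 axial F -0.45 lat -2.29 y 0.24  pos axial -0.0591 lat 0.6119
16.1 [0.6149 0.2065 0.241 ] [-1.0833  0.199  -0.3481] [ 0.0411  0.2849 -0.0159] [ 0.152   0.525   1.3281 -0.      1.2886 -1.228 ]
```

View pics/p14w.png

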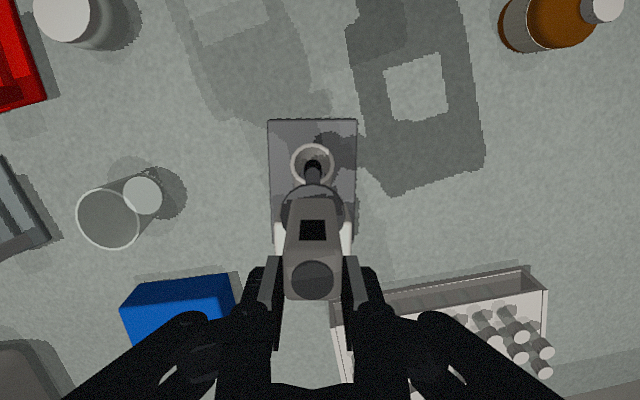

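```bash
python3 -m jog '{"linear":[[-1,0,0],[-3,0,0],[-5,0,0],[-7,0,0],[-9,0,0],[-10,0,0],[-10,0,0]],"twist":[0,0,0,0,0,0,0],"claw":[-0.5,-0.5,-0.5,-0.5,-0.5,-0.5,-0.5]}' 20
python3 -m jog '{"linear":[[0,-0.5,0.1],[0,-1.5,0.3],[0,-3.5,0.7],[0,-6,1.1],[0,-9,1.7],[0,-12,2.3],[0,-15,2.8],[0,-18,3.4],[0,-21,4.0],[0,-24,4.5],[0,-27,5.1],[0,-30,5.7],[0,-33,6.2],[0,-36,6.8],[0,-38.5,7.3],[0,-39.3,7.5],[0,-39.7,7.6],[0,-39.9,7.6],[0,-39.9,7.6],[0,-39.9,7.6]],"twist":[0,0,-0.02,-0.04,-0.06,-0.08,-0.1,-0.12,-0.14,-0.16,-0.18,-0.2,-0.22,-0.24,-0.24,-0.24,-0.24,-0.24,-0.24,-0.24],"claw":[-0.5,-0.5,-0.5,-0.5,-0.5,-0.5,-0.5,-0.5,-0.5,-0.5,-0.5,-0.5,-0.5,-0.5,-0.5,-0.5,-0.5,-0.5,-0.5,-0.5]}' 20
python3 -c "
from look import *
look('p15',(150,330),(230,410),(100,280),(310,490))"
```

```text
t: 16.68
tcp_pos: [0.617, 0.2068, 0.3452]
tool_rot: [0.068, 0.701, -0.067, 0.707]
force: [0.1, -0.3, -2.3]
finger_gap: 0.297
t: 18.35
tcp_pos: [0.6137, -0.1982, 0.3408]
tool_rot: [-0.018, 0.707, 0.018, 0.707]
force: [-0.1, -0.3, -2.1]
finger_gap: 0.299
18.5 [ 0.6139 -0.1983  0.3413] [-0.0036  0.9122 -1.8648] [-0.0594 -0.0006 -0.0058] [-0.4854  0.444   1.1952  0.0002  1.5024 -2.1072]
```

View pics/p15.png

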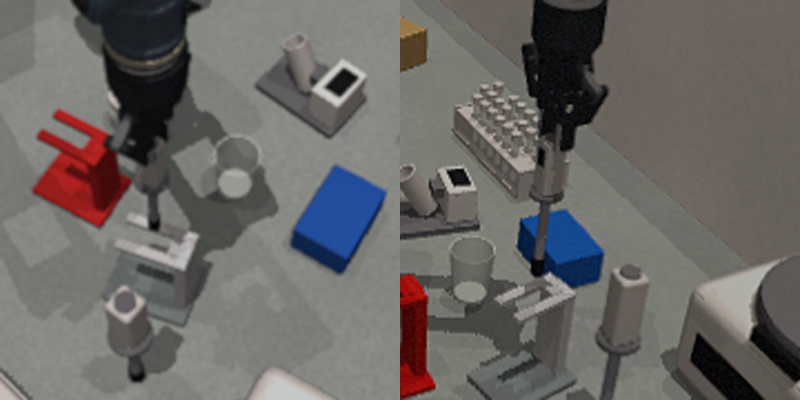

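View pics/p15w.png

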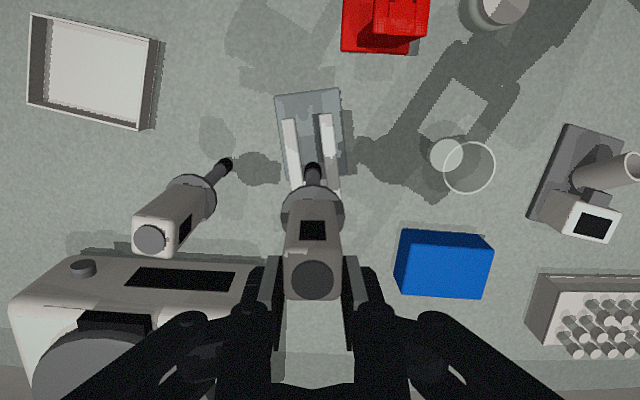

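```bash
python3 - <<'E'
from look import *
a,b,w=[ld(f"p15_{k}.npz") for k in "abw"]
t,r=tri([(a,(299.6,250.5)),(b,(372.1,222)),(w,(312.5,165))]);c,r2=tri([(a,(298,232.8)),(b,(376.2,186.9))])
print(t,r,c,r2)
def rel(p):
    d=p[:2]-np.array([.6047,-.198]);cs,sn=np.cos(.175),np.sin(.175);return d[0]*cs+d[1]*sn,-d[0]*sn+d[1]*cs
print(rel(t),rel(c),rel(np.array([.6139,-.1983])))
# slot from current wrist view
cv2.imwrite("pics/p15c.png",cv2.resize(w["pixels"][80:230,240:380,::-1],None,fx=4,fy=4,interpolation=cv2.INTER_CUBIC))
E
```

```text
[ 0.6099 -0.197   0.1864] [np.float64(0.0019577493470374894), np.float64(0.003348936838298402), np.float64(0.003857555095848759)] [ 0.6137 -0.2011  0.3019] [np.float64(0.002591364488766967), np.float64(0.0025913644887667338)]
(np.float64(0.00533317985897148), np.float64(2.4891085591822342e-05)) (np.float64(0.00827388185291717), np.float64(-0.004635233003307678)) (np.float64(0.009007251716647296), np.float64(-0.0018972128275325552))
```

View pics/p15c.png

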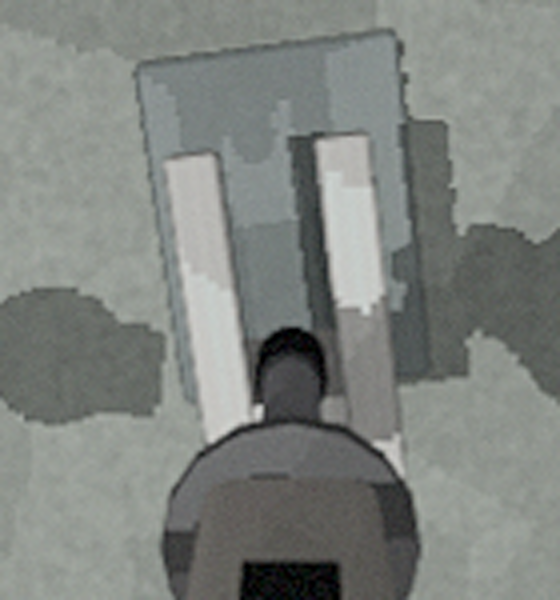

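```bash
python3 -m jog '{"linear":[[1,0,0],[2.5,0,0],[4,0,0],[5,0,0],[5.5,0,0],[5.5,0,0]],"twist":[0,0,0,0,0,0],"claw":[-0.5,-0.5,-0.5,-0.5,-0.5,-0.5]}' 20
python3 -c "
from look import *
look('p16',(150,330),(230,410),(100,280),(310,490))
w=ld('p16_w.npz');cv2.imwrite('pics/p16c.png',np.hstack([cv2.resize(w['pixels'][80:230,240:380,::-1],(373,400),interpolation=cv2.INTER_CUBIC),cv2.imread('pics/p16.png')[:,400:]]))"
```

```text
t: 19.0
tcp_pos: [0.613, -0.199, 0.2842]
tool_rot: [-0.017, 0.708, 0.018, 0.706]
force: [0.3, -0.4, -2.8]
finger_gap: 0.293
19.15 [ 0.6145 -0.1999  0.2869] [-0.1092  0.4796 -1.7994] [0.0046 0.0617 0.0365] [-0.4871  0.4817  1.2765 -0.      1.3816 -2.1073]
```

View pics/p16c.png

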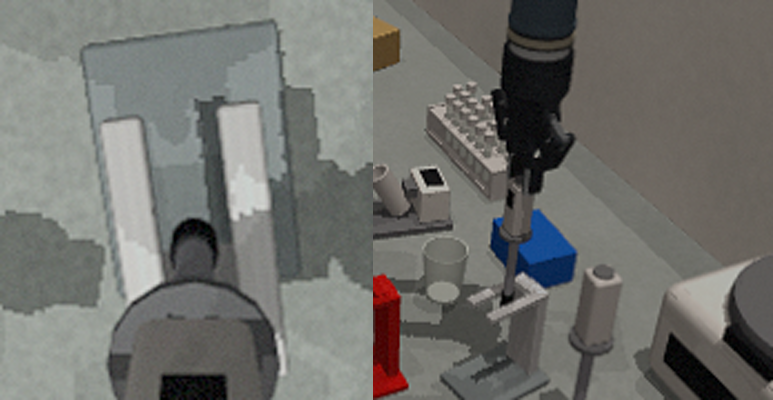

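```bash
python3 -m jog '{"linear":[[1,0,0],[2.5,0,0],[4,0,0],[5.5,0,0],[7,0,0],[8,0,0],[8.7,0,0],[9.2,0,0],[9.2,0,0],[9.2,0,0]],"twist":[0,0,0,0,0,0,0,0,0,0],"claw":[-0.5,-0.5,-0.5,-0.5,-0.5,-0.5,-0.5,-0.5,-0.5,-0.5]}' 20
python3 -c "
from look import *
look('p17',(190,290),(250,350),(150,280),(320,450))
w=ld('p17_w.npz');cv2.imwrite('pics/p17c.png',np.hstack([cv2.resize(w['pixels'][80:230,240:380,::-1],(373,400),interpolation=cv2.INTER_CUBIC),cv2.imread('pics/p17.png')[:,400:]]))"
```

```text
t: 19.98
tcp_pos: [0.6142, -0.1998, 0.1945]
tool_rot: [-0.018, 0.707, 0.017, 0.707]
force: [-0.7, -0.4, -3.1]
finger_gap: 0.295
20.1333 [ 0.6145 -0.2     0.1951] [ 1.0262 -0.7164 -2.2627] [ 0.0108  0.0021 -0.0498] [-0.4873  0.5658  1.3879  0.      1.1859 -2.1072]
```

View pics/p17c.png

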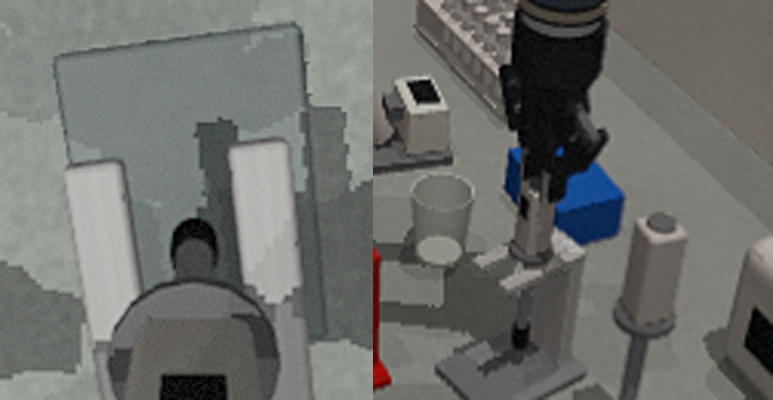

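```bash
for i in 1 2 ; do python3 -m jog '{"linear":[[0.1,0,0],[0.2,0,0],[0.2,0,0],[0.2,0,0]],"twist":[0,0,0,0],"claw":[-0.5,-0.5,-0.5,-0.5]}' 20 | egrep "tcp|force"; done; python3 -m jog '{"linear":[[0.1,0,0],[0.1,0,0],[0.1,0,0]],"twist":[0,0,0],"claw":[-0.5,-0.5,-0.5]}' 20
```

```text
tcp_pos: [0.6138, -0.1996, 0.1922]
force: [-0.8, -0.5, -2.9]
tcp_pos: [0.6138, -0.1996, 0.19]
force: [-0.9, 0.5, -2.4]
t: 21.05
tcp_pos: [0.614, -0.1996, 0.1899]
tool_rot: [-0.018, 0.707, 0.017, 0.707]
force: [-0.8, 1.1, 3.5]
finger_gap: 0.292
```

```bash
python3 -m jog '{"linear":[[0,0,0],[0,0,0],[0,0,0],[0,0,0],[0,0,0],[0,0,0],[0,0,0],[0,0,0]],"twist":[0,0,0,0,0,0,0,0],"claw":[-0.35,-0.3,-0.2,0,0.2,0.4,0.6,0.6]}' 20
python3 -c "
from look import *
look('p18',(190,290),(250,350),(150,280),(320,450))
w=ld('p18_w.npz');cv2.imwrite('pics/p18c.png',np.hstack([cv2.resize(w['pixels'][80:310,220:400,::-1],(313,400),interpolation=cv2.INTER_CUBIC),cv2.imread('pics/p18.png')[:,400:]]))"
```

```text
t: 21.72
tcp_pos: [0.6139, -0.1997, 0.1891]
tool_rot: [-0.017, 0.707, 0.017, 0.707]
force: [-0.5, -0.3, 0.3]
finger_gap: 0.804
21.8667 [ 0.6139 -0.1996  0.1891] [0.5343 0.3054 0.7607] [-0.0183  0.0025 -0.0194] [-0.4872  0.5721  1.3941  0.      1.1754 -2.1072]
```

View pics/p18c.png

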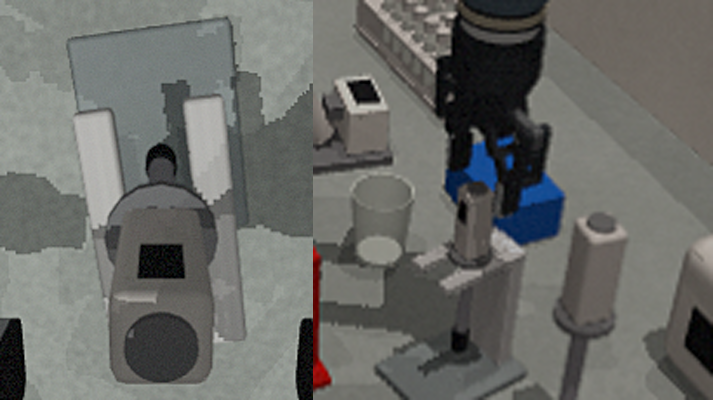

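Released; the probe hangs upright on the fork. Retreating straight up.

```bash
python3 -m jog '{"linear":[[-1,0,0],[-3,0,0],[-6,0,0],[-9,0,0],[-12,0,0],[-15,0,0],[-15,0,0],[-15,0,0]],"twist":[0,0,0,0,0,0,0,0],"claw":[0.6,0.6,0.6,0.6,0.6,0.6,0.6,0.6]}' 20
python3 -c "
from look import *
look('p19',(190,290),(250,350),(150,280),(320,450))
w=ld('p19_w.npz');cv2.imwrite('pics/p19c.png',np.hstack([cv2.imread('pics/p19.png')]))
i=manip.snapshot('scene');cv2.imwrite('pics/scene19.png',i['pixels'][:,:,::-1])"
```

```text
t: 22.53
tcp_pos: [0.615, -0.2002, 0.3427]
tool_rot: [-0.019, 0.705, 0.016, 0.709]
force: [0.2, 0.8, -0.2]
finger_gap: 0.801
22.6833 [ 0.613  -0.1992  0.3378] [-0.0515 -0.2978  0.3396] [ 0.0045 -0.0338 -0.0063] [-0.4873  0.4465  1.2001 -0.      1.4979 -2.1073]
```

View pics/p19.png

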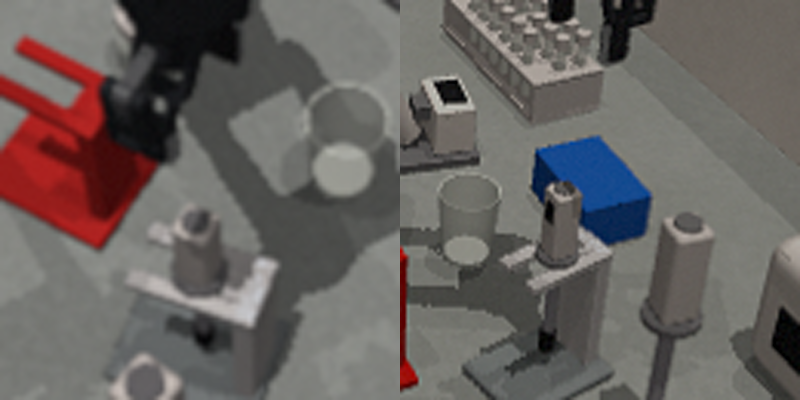

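View pics/p19w.png

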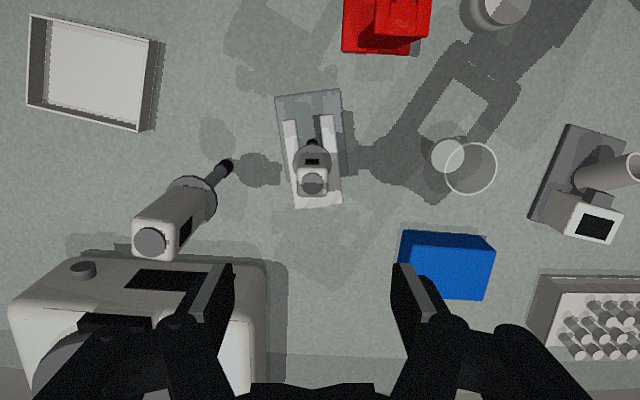

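View pics/scene19.png

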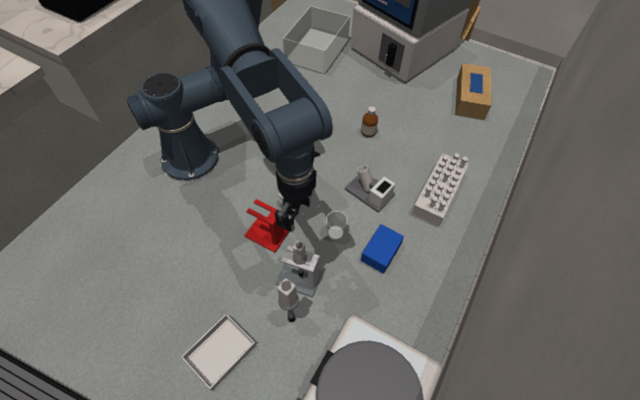

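```bash
python3 - <<'E'
from look import *
a,b,w=[ld(f"p19_{k}.npz") for k in "abw"]
print("top",tri([(a,(299.2,244)),(b,(373.3,210.8)),(w,(312,184))]))
print("tip",tri([(a,(250+205*.25,190+345*.25)),(b,(320+147*.325,150+350*.325))]))
manip.sign_off()
E
```

```text
top (array([ 0.6118, -0.1978,  0.2262]), [np.float64(0.001774196456040776), np.float64(0.0012914927069009102), np.float64(0.0007517826746376849)])
tip (array([ 0.6145, -0.201 ,  0.0286]), [np.float64(0.000762258617239066), np.float64(0.0007622586172390673)])
the job is handed in; nothing more can be done
```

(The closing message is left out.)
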